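# Tap the desk riser's loose tenon wedge tight

## Robot

A 6-joint arm with a two-finger parallel gripper is mounted at the origin on the work surface. World frame = base frame: x ahead of the robot, y to its left, z up, the work surface at z = 0. Lengths are in m, angles in degrees, forces in N, time in s.
With the tool pointing down it reaches from about 0.3 to 0.75 m from the base axis. Payload 8.5 kg.
Tool frame: the origin (TCP) lies on the centre line of the jaws, within the pads' length; the fingertips stand 19 mm ahead of it and the grasp point (between the pads) is the TCP; z points along the fingers, x is the direction in which the jaws open and shut, and the axes are right-handed (so a half turn about z gives the same grasp; the last joint's range is limited). The gripper opens to 85 mm and grips with 20 to 120 N. Pads are 22 mm wide; open, the fingers measure 114 mm over their backs; the gripper's body (76 mm by 85 mm) begins 54 mm behind the grasp point. The pads swing forward as they close: fully open they stand 13 mm farther back than shut.
Start: joints at [57.049, 21.807, 74.336, -0, 83.858, -12.336], TCP at [0.194, 0.515, 0.25] pointing down, gripper open.
Joint ranges: [-178.18, 178.18], [-50.72, 133.34], [12.68, 142.11], [-81.47, 261.47], [9.98, 163.14], [-165.26, 165.26]. Speed limits (degrees/s): [136.94, 136.94, 180, 180, 180, 180].

## Interface

Orientations are given as a 3x3 rotation matrix whose columns are the frame's x, y, z axes.
In Python, from rig import env, cams, order gives the robot as it stands.
- The arm moves only by the tool step_arm, never from a script. Its argument "steps" is a list of rows, each an object with "xyz": the shift along the tool's x, y, z normalised to -1 to 1, where 1 is 0.04 m, a list of three; "turn": the turn, a rotation vector about the tool's x, y, z normalised to -1 to 1, where 1 is 0.08 rad, a list of three; "gripper": the gripper command: -1 is shut, 1 is fully open, values between are in proportion. A call has 1 to 20 rows; each row shifts and turns the commanded pose from where the row before left it, along the tool's axes as they then stand; what a row does not reach is not made up. A row lasts 1/12 s, in which the tool goes at most 41.7 mm and 7.16 degrees, less where a joint would pass 70% of its speed; a pose out of reach is approached as far as the arm can. A call with a number of a shift or a turn outside -1 to 1 is refused whole. A call with a gripper value outside its range is refused whole. The fingers move at their own pace and stop on an object; "squeeze" is the grip in N (left out, the last holds). Time passes only in rows, so rows that do not move let the fingers close. It gives the time, the measured TCP pose, the force and the opening at its end, in the units of the state.
- env.observe(): the state, without advancing time (a new reading comes with each control period).
- cams.get_image(name): name is "scene" or "top"; returns (picture, depth): 384x512x3 uint8, red, green, blue; 384x512 float32, m along the optical axis (not along the pixel's ray), 0 where there is no reading.
- cams.camera_info(name): a dict with "fx", "fy", "cx", "cy" (pixels), "extrinsics" (4x4, takes a point from camera to world coordinates). Camera axes: x right, y down, z forward; pixel columns grow to the right and rows downward; lengths in m; the calibration is good to about 2 mm. A picture is of the moment at which its call begins. camera_info takes no time and is no camera call.
- order.close_job(): hands the job in, once; it reports no verdict.
The state is a dict: "time_s": time; "q": joint angles; "qvel": joint speeds; "joint_efforts": joint torques, N m; "position": TCP position; "tool_rot": TCP orientation; "ft_force": force on the tool from outside, world axes, zero at the start; "wrist_torque": the same for the moment, N m; "grip_width": finger opening in m.
Only numpy, scipy, OpenCV 4.12 (cv2) and the standard library are available. Lean on these libraries where they do the work, as an engineer would, in place of code of your own. Each camera call takes 0.05 s, during which the arm holds its last target. There are 200 camera calls.

## Task

The right-hand side board of the beech desk riser is loose: its dark wedge is only started in the tenon. Take the soft-faced hammer and drive the wedge in with several light, separate taps on its thick end, drawing the hammer clear in between, until the board is drawn up and a further tap no longer moves the wedge, so that it sits tight by itself. Do not hit hard, strike the riser itself or touch the wedge with the gripper; at the end lower the hammer flat onto the free desk and let go, leaving everything else where it stands.

Things in the scene. Friction and masses are not known exactly. Their poses are not given: they have to be found in the camera images.
- hammer_head (a point): Soft-faced hammer lying flat on the desk; the middle of its head, 17 mm up. The head is a cylinder along this frame's y, 84 mm from face to face: steel middle 28 mm thick, at each end a soft red face 34 mm in diameter, 20 mm long, springy by up to 4 mm, 8 N per mm (either may strike). The handle runs along this frame's -x to 239 mm. z is up. 0.3 kg, balance about 35 mm from the head's axis.
- hammer_grip (a point): The place to hold the hammer: middle of its wooden handle, 50 mm from the head's axis along -x (axes as hammer_head). The handle there is 20 mm wide (along y) and 24 mm high (z), straight from 10 to 205 mm from the head's axis; lying flat its middle is 17 mm above the desk. Held close to the head it twists least in the fingers.
- hammer: The same loose hammer; origin under the middle of its head, on the underside (17 mm below hammer_head); axes as hammer_head.
- wedge_tail (a point): Middle of the thick, struck end of the dark wooden wedge (27 mm across along y, 20 mm high), about 62 mm above the desk. +x points along the wedge to its thin end: the way to drive it, level, parallel to riser's x. Only started, this end droops up to 2 mm and levels out as the wedge goes in. Tight, it still stands about 15 to 45 mm in front of the side board.
- wedge: The same loose wedge, 135 mm long, 1 in 6 taper to 5 mm, 50 g; origin at mid length, underside, flat face. It slides freely at first, then needs about 4 to 6 N while drawing the side board in, then suddenly goes stiff (5 to 15 N per mm): tight. It goes 16 to 49 mm in all; where it stops can only be felt. A tap rising to 11 to 18 N on the stopped wedge leaves it tight; over 30 N bruises it.
- riser: Low beech desk riser, fixed; 320 mm wide (y) over its side boards, 170 deep (x), 150 high; origin under its middle; +x away from the robot, +y left. Its right tenon stands out of the right side board to y -208 mm, x -75 to -15, z 45 to 81 mm; the wedge lies in the mortise through it along x (z 52.5 to 74), against the board's outer face. Mortise length varies by 2 mm. The left wedge is home.
- side_board: The right-hand side board of the riser, 170 x 18 x 150 mm, sliding along the riser's y on its tenon; origin under its middle. At riser y -151 mm it is drawn up to the rail's shoulder; at the start it stands 1 to 2.6 mm farther out (more negative y). Its front edge is at riser x -85 mm.
- tumbler: Empty glass tumbler, 74 mm in diameter, 100 mm high, upright, origin under its middle; leave it alone.
- bike_light: Yellow plastic bike light, about 86 x 36 x 31 mm, origin under its middle; leave it alone.
- comb: Flat wooden comb, 180 mm long (x), 38 mm wide, 6 mm high, origin near its middle; leave it alone.
- basket: Open grey plastic basket, 230 mm (x) by 170 mm, 92 mm high, origin under its middle; leave it alone.
- tape_roll: Cardboard tape roll lying flat, 90 mm in diameter, 25 mm high, origin under its middle; leave it alone.
Mind the look-alikes: they are no part of the job. Of the things like the wedge, leave any that is pink or purple; of the rest the smaller one is meant.

How it is judged:
By the outcome, as a careful person would: the job done as asked, in the order asked, and still so for the second after the job is handed in, with the robot touching nothing.
It also fails if it takes over 58 s, if anything falls off the work surface, if the arm or the gripper's body presses on something with over 40 N, if the wrist force passes 120 N, or if a joint passes its speed limit or range.

## Working session

There is one attempt and no reset: what is moved stays moved. The work goes in short steps, Python scripts to look and compute and a tool call to move; the robot and the scene stay as the last step left them, time stands still between calls to the robot, and variables do not carry over. Pictures are saved under pics/ and viewed, about 8 in all and at most 12, crops included, and the job is handed in when it is done.

Besides the shell and the picture viewer there is one more tool, called after "Request:" as name(argument=value, ...) on one line, values as JSON. step_arm: Moves the arm, as the interface text tells. Scaled input: -1 to 1 covers 0.04 m each way for a shift and 0.08 rad each way for a turn. Its arguments: {"type":"object","properties":{"steps":{"type":"array"},"squeeze":{"type":"number"}},"required":["steps"]}

```bash
mkdir -p pics; ls
cat > h.py <<'E'
import numpy as np, cv2
from rig import env, cams, order
def snap(n,f):
    im,d=cams.get_image(n); cv2.imwrite(f'pics/{f}.png',im[:,:,::-1]); np.save(f'pics/{f}.npy',d); return im,d
def p3(n,d,u,v,z=None):
    c=cams.camera_info(n); E=np.array(c['extrinsics']); r=np.array([(u-c['cx'])/c['fx'],(v-c['cy'])/c['fy'],1])
    if z is None: return E[:3,:3]@(r*d[int(round(v)),int(round(u))])+E[:3,3]
    w=E[:3,:3]@r; return E[:3,3]+w*(z-E[2,3])/w[2]
def px(n,p):
    c=cams.camera_info(n); E=np.array(c['extrinsics']); q=E[:3,:3].T@(np.array(p)-E[:3,3]); return q[0]/q[2]*c['fx']+c['cx'],q[1]/q[2]*c['fy']+c['cy']
E
python3 - <<'E'
from h import *
for n in('scene','top'):
    snap(n,n+'0'); c=cams.camera_info(n); print(c)
a=cv2.imread('pics/top0.png'); cv2.imwrite('pics/top0b.png',cv2.resize(a,(800,600),interpolation=cv2.INTER_CUBIC))
a=cv2.imread('pics/scene0.png'); cv2.imwrite('pics/scene0b.png',cv2.resize(a,(800,600),interpolation=cv2.INTER_CUBIC))
print(env.observe())
E
```

```text
pics
{'fx': 348.09994501146787, 'fy': 348.09994501146787, 'cx': 255.71192544828278, 'cy': 191.8406412220887, 'extrinsics': array([[ 0.56569231,  0.64145617, -0.51819513,  1.21532225],
       [ 0.82461112, -0.44229077,  0.3526973 , -0.38429037],
       [-0.00295306, -0.62682761, -0.77915237,  1.07823904],
       [ 0.        ,  0.        ,  0.        ,  1.        ]])}
{'fx': 350.42162261091687, 'fy': 350.42162261091687, 'cx': 258.22134044982545, 'cy': 191.24169577556688, 'extrinsics': array([[-2.28163940e-02, -9.82476200e-01,  1.84986296e-01,
         2.84403428e-01],
       [-9.99728843e-01,  2.32833859e-02,  3.52271302e-04,
         6.65116396e-02],
       [-4.65320548e-03, -1.84928098e-01, -9.82741037e-01,
         1.38241341e+00],
       [ 0.00000000e+00,  0.00000000e+00,  0.00000000e+00,
         1.00000000e+00]])}
{'time_s': 0.1, 'q': array([ 5.70476536e+01,  2.18363109e+01,  7.43798221e+01, -1.56151730e-03,
        8.38574240e+01, -1.23379282e+01]), 'qvel': array([ 0.03178334, -0.12025557, -0.19979987, -0.05649545,  0.027798  ,
        0.0327465 ]), 'joint_efforts': array([ 3.43468957e-03, -4.49215043e+01, -2.31660050e+01, -1.49919642e-04,
        3.65033324e-03, -3.06921140e-05]), 'position': array([0.19353549, 0.51456593, 0.24978464]), 'tool_rot': array([[ 3.52074021e-01,  9.35971916e-01, -6.75580173e-04],
       [ 9.35971312e-01, -3.52074582e-01, -1.09201520e-03],
       [-1.25995017e-03, -2.47853477e-04, -9.99999176e-01]]), 'ft_force': array([ 0.36624608, -0.57542681, -0.71993302]), 'wrist_torque': array([-0.01502313,  0.04814293, -0.0107677 ]), 'grip_width': 0.08543602658946792}
```

View pics/top0b.png

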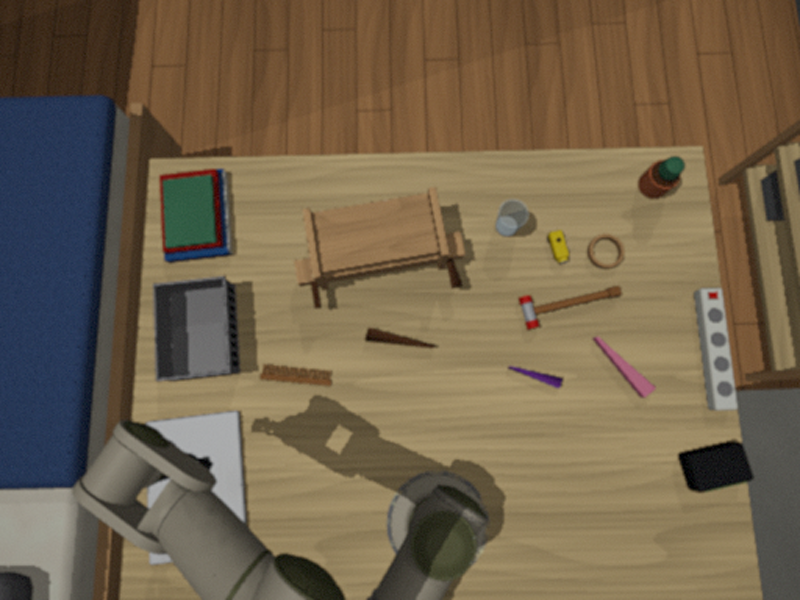

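View pics/scene0b.png

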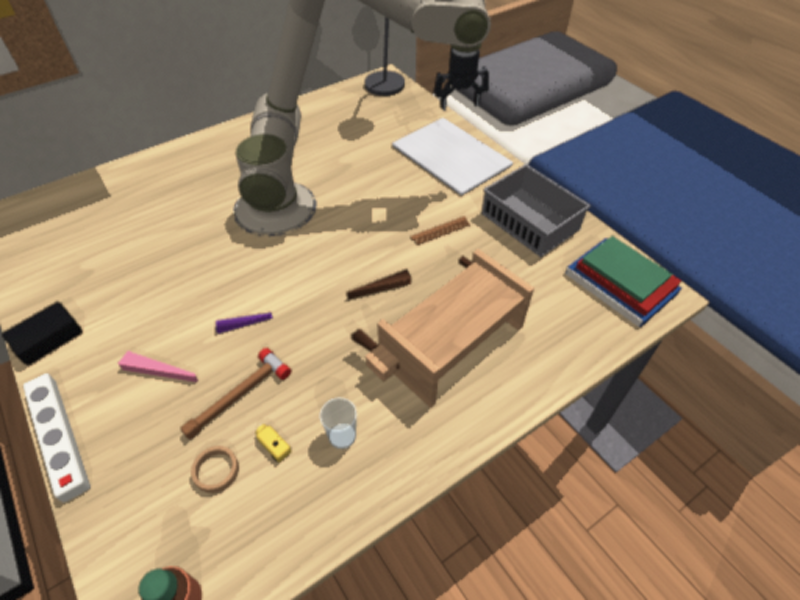

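Run:
```python
import cv2
a=cv2.imread('pics/top0.png'); b=cv2.imread('pics/scene0.png')
cv2.imwrite('pics/c1.png',cv2.resize(a[115:220,190:310],(800,700),interpolation=cv2.INTER_CUBIC)[:600])
cv2.imwrite('pics/c1.png',cv2.resize(a[115:205,190:310],(800,600),interpolation=cv2.INTER_CUBIC))
cv2.imwrite('pics/c2.png',cv2.resize(a[170:230,320:400],(800,600),interpolation=cv2.INTER_CUBIC))
```

```text
(no output)
```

View pics/c1.png

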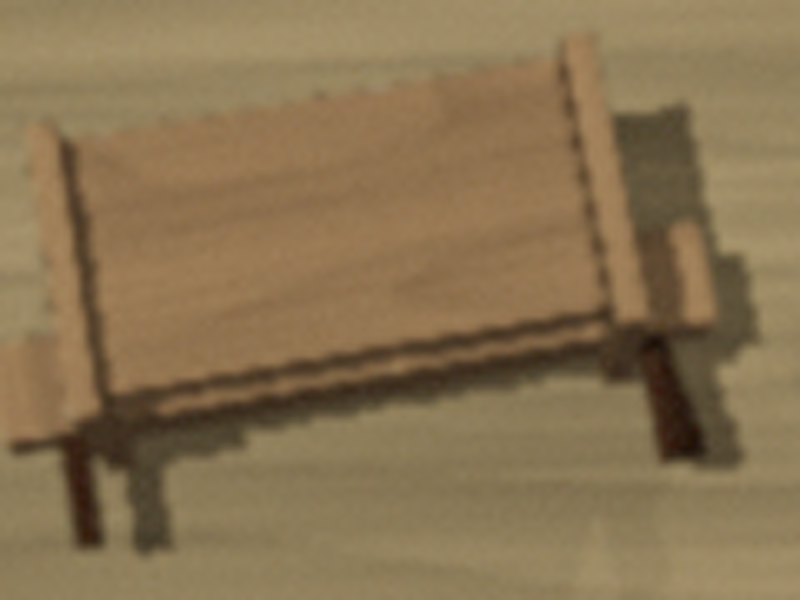

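View pics/c2.png

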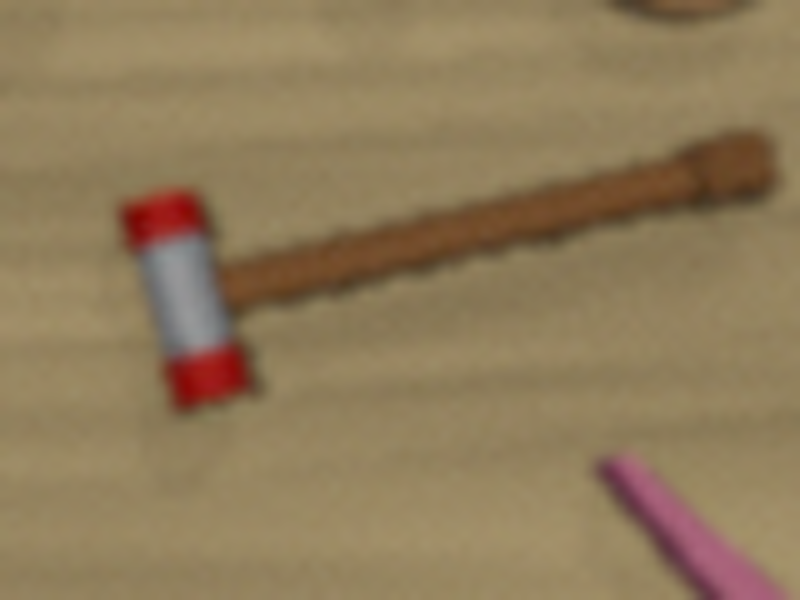

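```bash
cat > m.py <<'E'
from h import *
from scipy.optimize import least_squares
T='top'; d=np.load('pics/top0.npy')
A=lambda U,V:(190+(U+.5)/6.6667-.5,115+(V+.5)/6.6667-.5)
B=lambda U,V:(320+(U+.5)/10-.5,170+(V+.5)/10-.5)
obs=[((85,-.160,.15),(30,125)),((85,-.142,.15),(60,122))]
# left board y +.142..+.160, right -.142..-.160 (right ~1.8mm further out)
C=[((.085,.160),(30,125)),((.085,.142),(60,122)),((.085,-.1438),(563,37)),((.085,-.1618),(595,35)),((-.085,-.1438),(615,322)),((-.085,-.1618),(647,320)),((-.085,.160),(70,414)),((-.085,.142),(102,408))]
P=np.array([p3(T,d,*A(*u),z=.15)[:2] for _,u in C]); M=np.array([m for m,_ in C])
def tf(s,m): c,n=np.cos(s[2]),np.sin(s[2]); return m@np.array([[c,n],[-n,c]])+s[:2]
r=least_squares(lambda s:(tf(s,M)-P).ravel(),[.6,0,.1]); s=r.x; np.save('riser.npy',s)
print('riser',s[:2],np.degrees(s[2]),'res mm',np.round((tf(s,M)-P)*1e3,1).tolist())
inv=lambda p:np.array([[np.cos(s[2]),np.sin(s[2])],[-np.sin(s[2]),np.cos(s[2])]])@(p[:2]-s[:2])
for U,V in((660,462),(705,457),(700,325),(714,323),(672,225),(698,222)): print('wedge/tenon riser-frame',inv(p3(T,d,*A(U,V),z=.072 if V>400 else .081)))
h=p3(T,d,*B(187,299),z=.017); e=p3(T,d,*B(735,163),z=.017); f1=p3(T,d,*B(161,197),z=.017); f2=p3(T,d,*B(214,401),z=.017)
print('head',h,'handle yaw',np.degrees(np.arctan2(*(e-h)[1::-1])),'len',np.linalg.norm(e-h),'face yaw',np.degrees(np.arctan2(*(f1-f2)[1::-1])),np.linalg.norm(f1-f2),'mid',(f1+f2)/2)
for n,U,V in(('tumbler',512,218),('light',559,247),('tape',606,251)): print(n,p3(T,d,U/1.5625,V/1.5625,z=.02))
# overlay on scene view
b=cv2.imread('pics/scene0.png'); b=cv2.resize(b[180:260,120:360],None,fx=3.33,fy=3.33,interpolation=cv2.INTER_CUBIC)
def dot(p,c): u,v=px('scene',p); cv2.circle(b,(int((u-119.5)*3.33),int((v-179.5)*3.33)),2,c,-1)
for m in M:
    q=tf(s,m[None])[0]; dot((*q,.15),(0,255,0))
c,n=np.cos(s[2]),np.sin(s[2])
for m in((-.015,-.208),(-.075,-.208)):
    q=tf(s,np.array([m]))[0]; dot((*q,.081),(255,0,0)); dot((*q,.045),(255,0,0))
ax=(f1-f2)/np.linalg.norm(f1-f2)
for t in(-.042,0,.042): dot(h+ax*t,(255,255,0))
for t in(.05,.239): dot(h+(e-h)/np.linalg.norm(e-h)*t,(255,255,0))
cv2.imwrite('pics/c3.png',b); print(b.shape)
E
python3 m.py
```

```text
riser [0.68007891 0.13110502] 8.279509831790083 res mm [[1.3, 2.6], [2.6, 1.4], [0.8, -1.0], [2.6, -0.9], [-2.5, -2.3], [-0.6, -2.6], [-1.9, 1.6], [-2.3, 1.1]]
wedge/tenon riser-frame [-0.14786834 -0.16104178]
wedge/tenon riser-frame [-0.14930763 -0.18698542]
wedge/tenon riser-frame [-0.0742948 -0.1973354]
wedge/tenon riser-frame [-0.07447737 -0.20549163]
wedge/tenon riser-frame [-0.01268751 -0.19244496]
wedge/tenon riser-frame [-0.01343817 -0.20763853]
head [ 0.50101829 -0.24773719  0.017     ] handle yaw -77.36380173584953 len 0.22625355328014962 face yaw 10.767566327153455 0.08335535769362845 mid [ 0.50123815 -0.24789139  0.017     ]
tumbler [ 0.74806636 -0.22017608  0.02      ]
light [ 0.66706758 -0.33637599  0.02      ]
tape [ 0.65352149 -0.45615148  0.02      ]
(266, 799, 3)
```

View pics/c3.png

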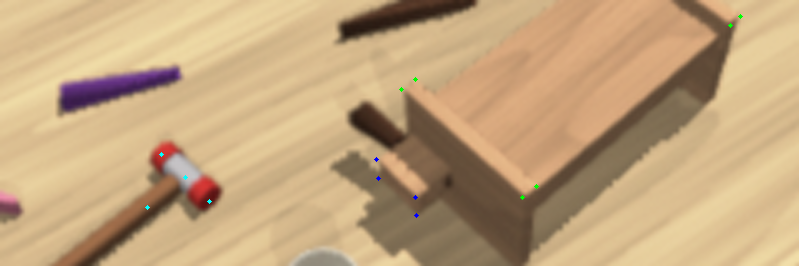

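Run:
```python
import cv2
b=cv2.imread('pics/scene0.png')
cv2.imwrite('pics/c4.png',cv2.resize(b[200:260,215:295],(800,600),interpolation=cv2.INTER_CUBIC))
```

```text
(no output)
```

View pics/c4.png

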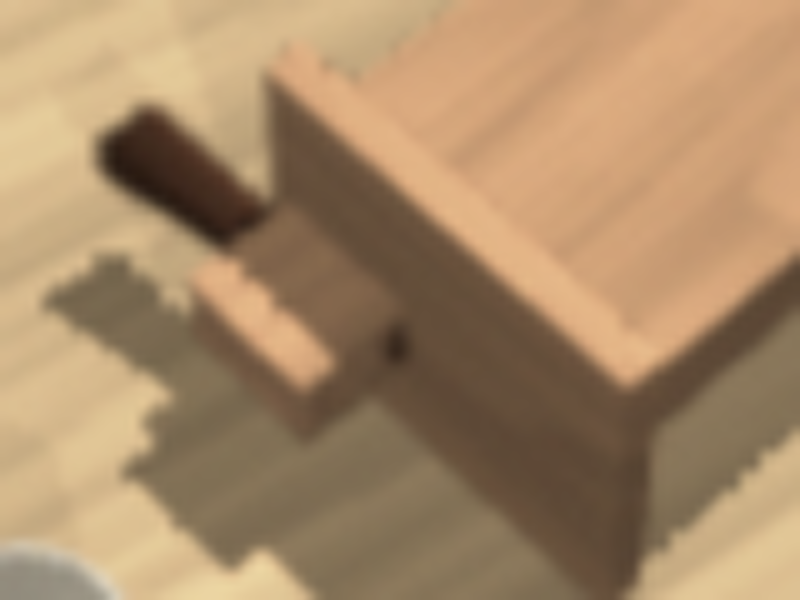

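```bash
cat > m2.py <<'E'
from h import *
from scipy.optimize import least_squares
A=lambda U,V:(190+(U+.5)/6.6667-.5,115+(V+.5)/6.6667-.5)
S=lambda U,V:(215+(U+.5)/10-.5,200+(V+.5)/10-.5)
O=[('top',(.085,.160,.15),A(30,125)),('top',(.085,.142,.15),A(60,122)),('top',(.085,-.1438,.15),A(563,37)),('top',(.085,-.1618,.15),A(595,35)),('top',(-.085,-.1438,.15),A(615,322)),('top',(-.085,-.1618,.15),A(647,320)),('top',(-.085,.160,.15),A(70,414)),('top',(-.085,.142,.15),A(102,408)),
('top',(-.075,-.208,.081),A(714,323)),('top',(-.015,-.208,.081),A(698,222)),
('scene',(-.085,-.1618,.15),S(268,75)),('scene',(.085,-.1618,.15),S(627,388)),('scene',(-.015,-.208,.081),S(305,393)),('scene',(-.015,-.208,.045),S(305,440)),('scene',(-.075,-.208,.081),S(192,282))]
def w(s,m): c,n=np.cos(s[2]),np.sin(s[2]); return np.array([s[0]+c*m[0]-n*m[1],s[1]+n*m[0]+c*m[1],m[2]])
def fit(O): 
    f=lambda s:np.concatenate([np.subtract(px(n,w(s,m)),u) for n,m,u in O])
    r=least_squares(f,[.68,.13,.14],loss='soft_l1'); print(r.x[:2],np.degrees(r.x[2])); print(np.round(f(r.x).reshape(-1,2),1).tolist()); return r.x
fit(O[:10]); fit(O[10:]); s=fit(O); np.save('riser.npy',s)
def tri(a,b):
    return least_squares(lambda p:np.concatenate([np.subtract(px('top',p),a),np.subtract(px('scene',p),b)]),[.5,-.05,.07])
c,n=np.cos(s[2]),np.sin(s[2])
for nm,a,b in(('tailL',A(660,462),S(150,103)),('tailR',A(706,457),S(98,143))):
    r=tri(a,b); p=r.x; q=p[:2]-s[:2]; print(nm,p,'riser',c*q[0]+n*q[1],-n*q[0]+c*q[1],r.cost)
print('tail from riser y=-.1745,x=-.149:',w(s,(-.149,-.1745,.062)))
E
python3 m2.py
```

```text
[0.68036083 0.13141892] 8.310130801777605
[[-0.8, -0.4], [-0.5, -0.7], [0.2, -0.3], [0.1, -0.8], [0.6, 0.6], [0.6, 0.1], [-0.5, 0.5], [-0.4, 0.6], [0.6, -0.1], [0.1, 0.3]]
[0.68133058 0.13350413] 8.384853685985501
[[-0.4, -0.8], [0.1, 0.4], [0.2, -0.2], [0.4, 0.7], [-0.3, -0.2]]
[0.68068202 0.1322582 ] 8.428118266245802
[[-1.1, -0.4], [-0.7, -0.7], [-0.1, -0.4], [-0.2, -0.9], [0.4, 0.4], [0.4, -0.1], [-0.7, 0.5], [-0.6, 0.5], [0.4, -0.3], [-0.2, 0.1], [-0.8, -0.7], [-0.3, 0.4], [-0.2, -0.1], [0.0, 0.8], [-0.7, -0.1]]
tailL [ 0.55788447 -0.0502351   0.06691307] riser -0.14821917600276419 -0.16252421635325803 0.0043246619643924735
tailR [ 0.56107374 -0.07552522  0.06591094] riser -0.14877107891938848 -0.18800866622121512 0.10235956506865035
tail from riser y=-.1745,x=-.149: [ 0.55886735 -0.062196    0.062     ]
```

Request:
step_arm(steps=[{"xyz":[-0.735,0.661,0],"turn":[0,0,0],"gripper":1},{"xyz":[-0.735,0.661,0],"turn":[0,0,0],"gripper":1},{"xyz":[-0.735,0.661,0],"turn":[0,0,0],"gripper":1},{"xyz":[-0.735,0.661,0],"turn":[0,0,0],"gripper":1},{"xyz":[-0.735,0.661,0],"turn":[0,0,0],"gripper":1},{"xyz":[-0.735,0.661,0],"turn":[0,0,0],"gripper":1},{"xyz":[-0.735,0.661,0],"turn":[0,0,0],"gripper":1},{"xyz":[-0.735,0.661,0],"turn":[0,0,0],"gripper":1},{"xyz":[-0.735,0.661,0],"turn":[0,0,0],"gripper":1},{"xyz":[-0.735,0.661,0],"turn":[0,0,0],"gripper":1},{"xyz":[-0.735,0.661,0],"turn":[0,0,0],"gripper":1},{"xyz":[-0.735,0.661,0],"turn":[0,0,0],"gripper":1},{"xyz":[-0.735,0.661,0],"turn":[0,0,0],"gripper":1},{"xyz":[-0.735,0.661,0],"turn":[0,0,0],"gripper":1},{"xyz":[-0.735,0.661,0],"turn":[0,0,0],"gripper":1},{"xyz":[-0.735,0.661,0],"turn":[0,0,0],"gripper":1},{"xyz":[-0.735,0.661,0],"turn":[0,0,0],"gripper":1},{"xyz":[-0.735,0.661,0],"turn":[0,0,0],"gripper":1},{"xyz":[-0.735,0.661,0],"turn":[0,0,0],"gripper":1},{"xyz":[-0.735,0.661,0],"turn":[0,0,0],"gripper":1}])

```text
time_s: 1.77
position: [0.4817, -0.2237, 0.25]
tool_rot: [[0.352, 0.936, -0.001], [0.936, -0.352, 0.0], [0.0, -0.001, -1.0]]
ft_force: [1.0, 0.0, -0.3]
grip_width: 0.0856
```

Request:
step_arm(steps=[{"xyz":[-0.735,0.661,0],"turn":[0,0,0],"gripper":1},{"xyz":[-0.735,0.661,0],"turn":[0,0,0],"gripper":1},{"xyz":[0,0,0.2],"turn":[0,0,0.96],"gripper":1},{"xyz":[0,0,0.2],"turn":[0,0,0.96],"gripper":1},{"xyz":[0,0,0.2],"turn":[0,0,0.96],"gripper":1},{"xyz":[0,0,0.2],"turn":[0,0,0.96],"gripper":1},{"xyz":[0,0,0.2],"turn":[0,0,0.96],"gripper":1},{"xyz":[0,0,0.2],"turn":[0,0,0.96],"gripper":1},{"xyz":[0,0,0.2],"turn":[0,0,0.96],"gripper":1},{"xyz":[0,0,0.2],"turn":[0,0,0.96],"gripper":1},{"xyz":[0,0,0.2],"turn":[0,0,0.96],"gripper":1},{"xyz":[0,0,0.2],"turn":[0,0,0.96],"gripper":1},{"xyz":[0,0,0.2],"turn":[0,0,0.96],"gripper":1},{"xyz":[0,0,0.2],"turn":[0,0,0.96],"gripper":1},{"xyz":[0,0,0.2],"turn":[0,0,0.96],"gripper":1},{"xyz":[0,0,0],"turn":[0,0,0],"gripper":1},{"xyz":[0,0,0],"turn":[0,0,0],"gripper":1}])

```text
time_s: 3.18
position: [0.5102, -0.2953, 0.146]
tool_rot: [[0.977, 0.213, -0.001], [0.213, -0.977, 0.001], [-0.001, -0.001, -1.0]]
ft_force: [-0.2, -0.4, 0.6]
grip_width: 0.0852
```

Run:
```python
from h import *
snap('top','top1')
b=cv2.imread('pics/top1.png'); cv2.imwrite('pics/c5.png',cv2.resize(b[150:240,310:430],(800,600),interpolation=cv2.INTER_CUBIC))
o=env.observe(); print(o['position'],np.degrees(np.arctan2(o['tool_rot'][1,0],o['tool_rot'][0,0])),o['tool_rot'][:,2],o['time_s'],o['ft_force'])
```

```text
[ 0.51038286 -0.29547369  0.14645404] 12.317918058412475 [-1.13012111e-04  7.80278721e-05 -9.99999991e-01] 3.2333 [0.30077696 0.33446284 0.18249484]
```

Request:
step_arm(steps=[{"xyz":[0,0,0.61],"turn":[0,0,0],"gripper":1},{"xyz":[0,0,0.61],"turn":[0,0,0],"gripper":1},{"xyz":[0,0,0.61],"turn":[0,0,0],"gripper":1},{"xyz":[0,0,0.61],"turn":[0,0,0],"gripper":1},{"xyz":[0,0,0.61],"turn":[0,0,0],"gripper":1},{"xyz":[0,0,0],"turn":[0,0,0],"gripper":1},{"xyz":[0,0,0],"turn":[0,0,0],"gripper":-1},{"xyz":[0,0,0],"turn":[0,0,0],"gripper":-1},{"xyz":[0,0,0],"turn":[0,0,0],"gripper":-1},{"xyz":[0,0,0],"turn":[0,0,0],"gripper":-1},{"xyz":[0,0,0],"turn":[0,0,0],"gripper":-1},{"xyz":[0,0,0],"turn":[0,0,0],"gripper":-1},{"xyz":[0,0,0],"turn":[0,0,0],"gripper":-1},{"xyz":[0,0,0],"turn":[0,0,0],"gripper":-1},{"xyz":[0,0,0],"turn":[0,0,0],"gripper":-1},{"xyz":[0,0,0],"turn":[0,0,0],"gripper":-1}], squeeze=110)

```text
time_s: 4.57
position: [0.5108, -0.2957, 0.0257]
tool_rot: [[0.977, 0.211, 0.002], [0.211, -0.977, -0.001], [0.001, 0.002, -1.0]]
ft_force: [-1.2, 1.2, 8.2]
grip_width: 0.0174
```

Request:
step_arm(steps=[{"xyz":[0,0,-0.3],"turn":[0,0,0],"gripper":-1},{"xyz":[0,0,-0.4],"turn":[0,0,0],"gripper":-1},{"xyz":[0,0,-0.4],"turn":[0,0,0.42],"gripper":-1},{"xyz":[0,0,0],"turn":[0,0,0.43],"gripper":-1},{"xyz":[0,0,0],"turn":[0,0,0],"gripper":-1},{"xyz":[0,0,0],"turn":[0,0,0],"gripper":-1}])

```text
time_s: 5.07
position: [0.5101, -0.2952, 0.0681]
tool_rot: [[0.989, 0.145, -0.001], [0.145, -0.989, 0.0], [-0.0, -0.0, -1.0]]
ft_force: [-0.3, 0.3, -3.3]
grip_width: 0.018
```

Run:
```python
from h import *
snap('top','top2'); snap('scene','scene2')
b=cv2.imread('pics/top2.png'); c=cv2.imread('pics/scene2.png')
o=env.observe(); p=o['position']; print(p,np.degrees(np.arctan2(o['tool_rot'][1,0],o['tool_rot'][0,0])),o['time_s'],o['ft_force'],o['grip_width'])
ey=-o['tool_rot'][:,1]; h=p+ey*.048; print(h,px('top',h),px('scene',h))
L=cv2.resize(b[170:230,300:350],None,fx=8,fy=8,interpolation=cv2.INTER_CUBIC); R=cv2.resize(c[205:265,140:190],None,fx=8,fy=8,interpolation=cv2.INTER_CUBIC)
cv2.imwrite('pics/c6.png',np.hstack([L,R]))
```

```text
[ 0.5100337  -0.29516842  0.06774241] 8.339749217065664 5.1667 [ 0.18457894 -0.38813199 -2.018754  ] 0.01779281029586267
[ 0.5030717  -0.24767602  0.06779045] (np.float64(341.1348981473579), np.float64(196.75443993683447)) (np.float64(172.6932486876038), np.float64(225.3849225142204))
```

View pics/c6.png

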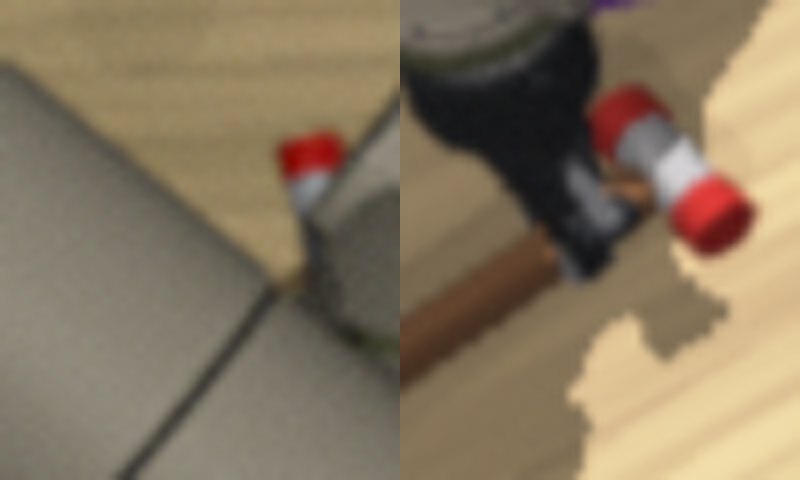

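Request:
step_arm(steps=[{"xyz":[0.106,-0.73,-0.01],"turn":[0,0,0],"gripper":-1},{"xyz":[0.106,-0.73,-0.01],"turn":[0,0,0],"gripper":-1},{"xyz":[0.106,-0.73,-0.01],"turn":[0,0,0],"gripper":-1},{"xyz":[0.106,-0.73,-0.01],"turn":[0,0,0],"gripper":-1},{"xyz":[0.106,-0.73,-0.01],"turn":[0,0,0],"gripper":-1},{"xyz":[0.106,-0.73,-0.01],"turn":[0,0,0],"gripper":-1},{"xyz":[0,0,0],"turn":[0,0,0],"gripper":-1},{"xyz":[0,0,0],"turn":[0,0,0],"gripper":-1}])

```text
time_s: 5.83
position: [0.5101, -0.117, 0.0705]
tool_rot: [[0.989, 0.147, -0.001], [0.147, -0.989, 0.0], [-0.001, -0.0, -1.0]]
ft_force: [0.3, -1.0, -2.6]
grip_width: 0.0178
```

```bash
cat > look.py <<'E'
import sys
from h import *
k=sys.argv[1]; snap('scene','s'+k); snap('top','t'+k)
b=cv2.imread(f'pics/t{k}.png'); c=cv2.imread(f'pics/s{k}.png')
o=env.observe(); print(o['position'],o['time_s'],o['ft_force'],o['wrist_torque'])
L=cv2.resize(b[150:210,265:315],None,fx=8,fy=8,interpolation=cv2.INTER_CUBIC); R=cv2.resize(c[190:250,195:245],None,fx=8,fy=8,interpolation=cv2.INTER_CUBIC)
cv2.imwrite(f'pics/v{k}.png',np.hstack([L,R]))
E
python3 look.py a
```

```text
[ 0.51040972 -0.11884846  0.07057111] 5.9333 [ 0.47902168 -0.44184523 -2.57211733] [-0.17643301 -0.04344878 -0.03578275]
```

View pics/va.png

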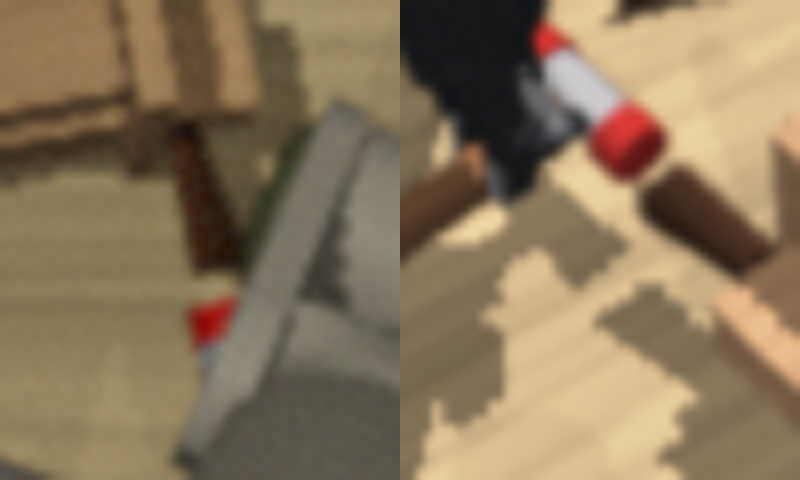

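Run:
```python
from h import *
s=np.load('riser.npy'); ex=np.array([np.cos(s[2]),np.sin(s[2]),0]); ey=np.array([-ex[1],ex[0],0]); ez=np.array([0,0,1.])
R=lambda u,v:(400+(u-195+.5)*8-.5,(v-190+.5)*8-.5); T=lambda u,v:((u-265+.5)*8-.5,(v-150+.5)*8-.5)
p=np.array([.5104,-.1188,.0706]); hd=p+ey*.048-ez*.0087
tail=np.array([.559,-.0622,.061])
f=lambda q:(np.round(R(*px('scene',q))),np.round(T(*px('top',q))))
print('cap',f(hd+ex*.042))
for a,b in((1,0),(-1,0),(0,1),(0,-1)): print(' rim',f(hd+ex*.042+ey*.017*a+ez*.017*b))
for a in(1,-1):
  for b in(1,-1): print('tail',a,b,f(tail+ey*.0135*a+ez*.01*b))
```

```text
cap (array([638., 165.]), array([224., 303.]))
 rim (array([667., 144.]), array([189., 308.]))
 rim (array([608., 186.]), array([259., 297.]))
 rim (array([635., 142.]), array([227., 296.]))
 rim (array([640., 187.]), array([221., 309.]))
tail 1 1 (array([681., 154.]), array([190., 275.]))
tail 1 -1 (array([684., 180.]), array([187., 283.]))
tail -1 1 (array([635., 188.]), array([246., 265.]))
tail -1 -1 (array([638., 214.]), array([242., 274.]))
```

Request:
step_arm(steps=[{"xyz":[0,0,0.075],"turn":[0,0,0],"gripper":-1},{"xyz":[0,0,0],"turn":[0,0,0],"gripper":-1},{"xyz":[0.08,0,0],"turn":[0,0,0],"gripper":-1},{"xyz":[0.08,0,0],"turn":[0,0,0],"gripper":-1},{"xyz":[0.08,0,0],"turn":[0,0,0],"gripper":-1},{"xyz":[0.08,0,0],"turn":[0,0,0],"gripper":-1},{"xyz":[0.08,0,0],"turn":[0,0,0],"gripper":-1},{"xyz":[0.08,0,0],"turn":[0,0,0],"gripper":-1}])

```text
time_s: 6.6
position: [0.5296, -0.1156, 0.0677]
tool_rot: [[0.99, 0.144, -0.0], [0.144, -0.99, -0.0], [-0.0, 0.0, -1.0]]
ft_force: [0.4, 0.2, -2.3]
grip_width: 0.0177
```

Request:
step_arm(steps=[{"xyz":[0.08,0,0],"turn":[0,0,0],"gripper":-1}])

```text
time_s: 6.68
position: [0.5327, -0.1151, 0.0677]
tool_rot: [[0.99, 0.144, -0.0], [0.144, -0.99, -0.0], [-0.0, -0.0, -1.0]]
ft_force: [-0.9, -1.2, -2.3]
grip_width: 0.0178
```

Request:
step_arm(steps=[{"xyz":[0.05,0,0],"turn":[0,0,0],"gripper":-1}])

```text
time_s: 6.77
position: [0.5348, -0.1148, 0.0677]
tool_rot: [[0.99, 0.144, 0.0], [0.144, -0.99, -0.0], [0.0, 0.0, -1.0]]
ft_force: [-0.1, 0.1, -2.1]
grip_width: 0.018
```

Request:
step_arm(steps=[{"xyz":[-0.2,0,0],"turn":[0,0,0],"gripper":-1},{"xyz":[-0.25,0,0],"turn":[0,0,0],"gripper":-1}])

```text
time_s: 6.93
position: [0.5164, -0.1174, 0.0676]
tool_rot: [[0.989, 0.145, 0.0], [0.145, -0.989, -0.0], [0.0, 0.0, -1.0]]
ft_force: [-0.3, 0.1, -2.7]
grip_width: 0.0179
```

```bash
cat > prof.py <<'E'
import sys
from h import *
s=np.load('riser.npy'); ex=np.array([np.cos(s[2]),np.sin(s[2]),0]); ey=np.array([-ex[1],ex[0],0])
def prof(f,dz=.072):
    g=cv2.imread(f'pics/{f}.png').astype(np.float32); out=[]
    xs=np.arange(-.17,-.08,.003)
    for x in xs:
        q=np.array([s[0],s[1],0])+ex*x+ey*(-.175); q[2]=dz; u,v=px('scene',q); u+=.8; v+=.8
        out.append(cv2.getRectSubPix(g,(1,1),(u,v))[0,0])
    return xs,np.array(out)
if __name__=='__main__':
    k=sys.argv[1]
    snap('scene','s'+k); o=env.observe(); print(o['position'],o['time_s'],o['ft_force'])
    xs,a=prof('sa'); _,b=prof('s'+k)
    for x,i,j in zip(xs,a,b): print(round(x*1e3),i.astype(int),j.astype(int))
E
python3 prof.py b
```

```text
[ 0.51421612 -0.11728229  0.06742197] 6.9833 [-1.30108789  0.44563546 -2.82017706]
-170 [ 28  29 119] [ 51  54 210]
-167 [ 24  25 102] [ 46  49 192]
-164 [24 25 97] [ 37  40 159]
-161 [ 36  44 105] [ 29  30 123]
-158 [ 62  82 128] [ 23  24 101]
-155 [ 97 129 164] [25 28 97]
-152 [105 140 168] [ 34  41 100]
-149 [ 73  98 122] [ 66  86 130]
-146 [44 62 84] [ 95 125 157]
-143 [36 49 72] [ 84 111 138]
-140 [33 46 69] [ 62  83 106]
-137 [33 46 69] [40 57 80]
-134 [33 46 69] [32 46 70]
-131 [33 46 69] [32 45 69]
-128 [33 46 69] [33 45 69]
-125 [32 45 69] [33 45 70]
-122 [32 44 69] [32 45 69]
-119 [31 44 70] [33 46 70]
-116 [32 45 69] [32 45 69]
-113 [32 45 69] [31 44 68]
-110 [33 46 70] [31 45 69]
-107 [33 47 70] [32 46 69]
-104 [33 46 70] [32 46 69]
-101 [33 46 70] [33 47 70]
-98 [32 45 69] [33 47 70]
-95 [31 45 68] [32 46 69]
-92 [30 44 66] [31 43 66]
-89 [29 42 61] [30 42 61]
-86 [43 59 81] [44 60 81]
-83 [ 64  86 112] [ 64  86 112]
-80 [ 74 100 128] [ 74 100 129]
```

Request:
step_arm(steps=[{"xyz":[0.12,0,0],"turn":[0,0,0],"gripper":-1},{"xyz":[0.12,0,0],"turn":[0,0,0],"gripper":-1},{"xyz":[0.12,0,0],"turn":[0,0,0],"gripper":-1},{"xyz":[0.12,0,0],"turn":[0,0,0],"gripper":-1},{"xyz":[0.07,0,0],"turn":[0,0,0],"gripper":-1}])

```text
time_s: 7.4
position: [0.5393, -0.1141, 0.0677]
tool_rot: [[0.989, 0.145, 0.0], [0.145, -0.989, -0.0], [0.0, 0.0, -1.0]]
ft_force: [-0.5, -0.7, -2.0]
grip_width: 0.0177
```

Request:
step_arm(steps=[{"xyz":[-0.2,0,0],"turn":[0,0,0],"gripper":-1},{"xyz":[-0.2,0,0],"turn":[0,0,0],"gripper":-1},{"xyz":[0,0,0],"turn":[0,0,0],"gripper":-1},{"xyz":[0.12,0,0],"turn":[0,0,0],"gripper":-1},{"xyz":[0.12,0,0],"turn":[0,0,0],"gripper":-1},{"xyz":[0.12,0,0],"turn":[0,0,0],"gripper":-1},{"xyz":[0.07,0,0],"turn":[0,0,0],"gripper":-1},{"xyz":[0.07,0,0],"turn":[0,0,0],"gripper":-1}])

```text
time_s: 8.07
position: [0.5426, -0.1136, 0.0676]
tool_rot: [[0.989, 0.145, -0.001], [0.145, -0.989, -0.0], [-0.001, -0.0, -1.0]]
ft_force: [-4.3, -1.8, -1.7]
grip_width: 0.0176
```

Request:
step_arm(steps=[{"xyz":[-0.2,0,0],"turn":[0,0,0],"gripper":-1},{"xyz":[-0.2,0,0],"turn":[0,0,0],"gripper":-1},{"xyz":[0,0,0],"turn":[0,0,0],"gripper":-1},{"xyz":[0.12,0,0],"turn":[0,0,0],"gripper":-1},{"xyz":[0.12,0,0],"turn":[0,0,0],"gripper":-1},{"xyz":[0.12,0,0],"turn":[0,0,0],"gripper":-1},{"xyz":[0.07,0,0],"turn":[0,0,0],"gripper":-1},{"xyz":[0.045,0,0],"turn":[0,0,0],"gripper":-1}])

```text
time_s: 8.73
position: [0.5452, -0.1131, 0.0675]
tool_rot: [[0.989, 0.145, -0.002], [0.145, -0.989, 0.0], [-0.002, -0.0, -1.0]]
ft_force: [-4.4, -1.6, -1.2]
grip_width: 0.018
```

Run:
```python
from h import *
o=env.observe(); print(o['position'],o['ft_force'],o['wrist_torque'])
```

```text
[ 0.54515635 -0.11310844  0.06749055] [-4.44247776 -1.59239672 -1.23074314] [-0.11834208  0.72828423  0.31456126]
```

Wedge drawing in at about 4.5 N. More taps, +3 mm each.

Request:
step_arm(steps=[{"xyz":[-0.2,0,0],"turn":[0,0,0],"gripper":-1},{"xyz":[-0.2,0,0],"turn":[0,0,0],"gripper":-1},{"xyz":[0,0,0],"turn":[0,0,0],"gripper":-1},{"xyz":[0.12,0,0],"turn":[0,0,0],"gripper":-1},{"xyz":[0.12,0,0],"turn":[0,0,0],"gripper":-1},{"xyz":[0.12,0,0],"turn":[0,0,0],"gripper":-1},{"xyz":[0.07,0,0],"turn":[0,0,0],"gripper":-1},{"xyz":[0.045,0,0],"turn":[0,0,0],"gripper":-1}])

```text
time_s: 9.4
position: [0.5481, -0.1126, 0.0675]
tool_rot: [[0.989, 0.145, -0.002], [0.145, -0.989, 0.0], [-0.002, -0.0, -1.0]]
ft_force: [-5.9, -1.2, -1.2]
grip_width: 0.0177
```

Request:
step_arm(steps=[{"xyz":[-0.2,0,0],"turn":[0,0,0],"gripper":-1},{"xyz":[-0.2,0,0],"turn":[0,0,0],"gripper":-1},{"xyz":[0,0,0],"turn":[0,0,0],"gripper":-1},{"xyz":[0.12,0,0],"turn":[0,0,0],"gripper":-1},{"xyz":[0.12,0,0],"turn":[0,0,0],"gripper":-1},{"xyz":[0.12,0,0],"turn":[0,0,0],"gripper":-1},{"xyz":[0.07,0,0],"turn":[0,0,0],"gripper":-1},{"xyz":[0.045,0,0],"turn":[0,0,0],"gripper":-1}])

```text
time_s: 10.07
position: [0.551, -0.1122, 0.0674]
tool_rot: [[0.989, 0.145, -0.002], [0.145, -0.989, 0.0], [-0.002, -0.0, -1.0]]
ft_force: [-5.5, -1.0, -0.7]
grip_width: 0.0178
```

Request:
step_arm(steps=[{"xyz":[-0.2,0,0],"turn":[0,0,0],"gripper":-1},{"xyz":[-0.2,0,0],"turn":[0,0,0],"gripper":-1},{"xyz":[0,0,0],"turn":[0,0,0],"gripper":-1},{"xyz":[0.12,0,0],"turn":[0,0,0],"gripper":-1},{"xyz":[0.12,0,0],"turn":[0,0,0],"gripper":-1},{"xyz":[0.12,0,0],"turn":[0,0,0],"gripper":-1},{"xyz":[0.07,0,0],"turn":[0,0,0],"gripper":-1},{"xyz":[0.045,0,0],"turn":[0,0,0],"gripper":-1}])

```text
time_s: 10.73
position: [0.5534, -0.1119, 0.0673]
tool_rot: [[0.989, 0.146, -0.004], [0.146, -0.989, -0.0], [-0.004, -0.0, -1.0]]
ft_force: [-10.4, -4.4, -0.0]
grip_width: 0.0183
```

Request:
step_arm(steps=[{"xyz":[-0.2,0,0],"turn":[0,0,0],"gripper":-1},{"xyz":[-0.2,0,0],"turn":[0,0,0],"gripper":-1},{"xyz":[0,0,0],"turn":[0,0,0],"gripper":-1},{"xyz":[0.12,0,0],"turn":[0,0,0],"gripper":-1},{"xyz":[0.12,0,0],"turn":[0,0,0],"gripper":-1},{"xyz":[0.12,0,0],"turn":[0,0,0],"gripper":-1},{"xyz":[0.04,0,0],"turn":[0,0,0],"gripper":-1},{"xyz":[0.015,0,0],"turn":[0,0,0],"gripper":-1}])

```text
time_s: 11.4
position: [0.5536, -0.1119, 0.0672]
tool_rot: [[0.989, 0.146, -0.005], [0.146, -0.989, -0.0], [-0.005, -0.001, -1.0]]
ft_force: [-11.7, -3.4, 0.9]
grip_width: 0.0178
```

Request:
step_arm(steps=[{"xyz":[-0.2,0,0],"turn":[0,0,0],"gripper":-1},{"xyz":[-0.2,0,0],"turn":[0,0,0],"gripper":-1},{"xyz":[0,0,0],"turn":[0,0,0],"gripper":-1},{"xyz":[0.12,0,0],"turn":[0,0,0],"gripper":-1},{"xyz":[0.12,0,0],"turn":[0,0,0],"gripper":-1},{"xyz":[0.12,0,0],"turn":[0,0,0],"gripper":-1},{"xyz":[0.04,0,0],"turn":[0,0,0],"gripper":-1},{"xyz":[0.02,0,0],"turn":[0,0,0],"gripper":-1}])

```text
time_s: 12.07
position: [0.5541, -0.1119, 0.0672]
tool_rot: [[0.989, 0.146, -0.006], [0.146, -0.989, -0.0], [-0.006, -0.001, -1.0]]
ft_force: [-13.5, -4.9, 1.2]
grip_width: 0.0178
```

Request:
step_arm(steps=[{"xyz":[-0.2,0,0],"turn":[0,0,0],"gripper":-1},{"xyz":[-0.25,0,0],"turn":[0,0,0],"gripper":-1},{"xyz":[0,0,0],"turn":[0,0,0],"gripper":-1}])

```text
time_s: 12.32
position: [0.5371, -0.1143, 0.0676]
tool_rot: [[0.99, 0.144, -0.001], [0.144, -0.99, 0.0], [-0.001, -0.0, -1.0]]
ft_force: [0.4, -0.1, -2.9]
grip_width: 0.0176
```

```bash
python3 prof.py c | awk 'NR==1||$1>-145&&$1<-100'; python3 look.py d
```

```text
[ 0.53795116 -0.11435472  0.06779942] 12.3667 [-0.06243537  0.49385909 -2.98874708]
-143 [36 49 72] [ 34  36 141]
-140 [33 46 69] [ 27  28 108]
-137 [33 46 69] [24 25 96]
-134 [33 46 69] [25 27 91]
-131 [33 46 69] [31 38 91]
-128 [33 46 69] [41 53 94]
-125 [32 45 69] [42 56 85]
-122 [32 44 69] [34 47 71]
-119 [31 44 70] [31 44 66]
-116 [32 45 69] [30 42 64]
-113 [32 45 69] [29 42 64]
-110 [33 46 70] [29 42 65]
-107 [33 47 70] [29 43 65]
-104 [33 46 70] [30 43 65]
-101 [33 46 70] [29 42 65]
[ 0.5386203  -0.114441    0.06791489] 12.4667 [ 1.0560895  -0.17030856 -1.70253804] [-0.06732421 -0.0491219  -0.0038409 ]
```

Request:
step_arm(steps=[{"xyz":[0.12,0,0],"turn":[0,0,0],"gripper":-1},{"xyz":[0.12,0,0],"turn":[0,0,0],"gripper":-1},{"xyz":[0.12,0,0],"turn":[0,0,0],"gripper":-1},{"xyz":[0.07,0,0],"turn":[0,0,0],"gripper":-1},{"xyz":[0.025,0,0],"turn":[0,0,0],"gripper":-1}])

```text
time_s: 12.88
position: [0.5542, -0.1118, 0.067]
tool_rot: [[0.989, 0.146, -0.007], [0.146, -0.989, -0.0], [-0.007, -0.001, -1.0]]
ft_force: [-14.0, -5.3, 1.3]
grip_width: 0.0179
```

View pics/vd.png

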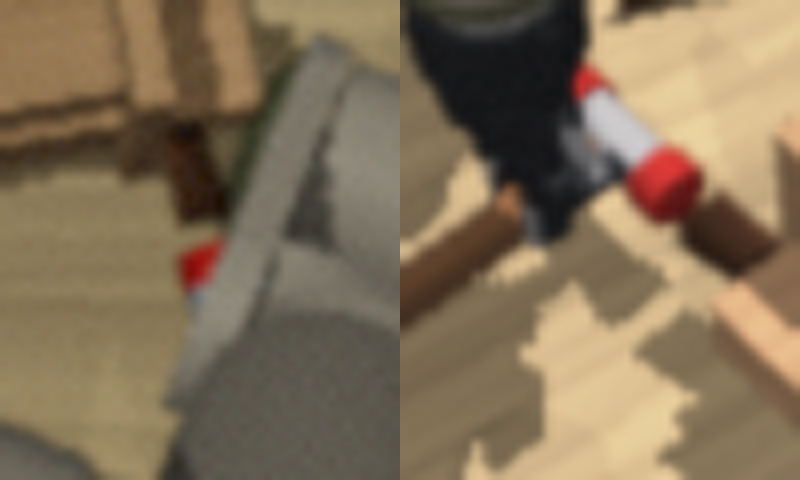

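Request:
step_arm(steps=[{"xyz":[-0.2,0,0],"turn":[0,0,0],"gripper":-1},{"xyz":[-0.25,0,0],"turn":[0,0,0],"gripper":-1},{"xyz":[0,0,0],"turn":[0,0,0],"gripper":-1},{"xyz":[0,0,0],"turn":[0,0,0],"gripper":-1},{"xyz":[0.12,0,0],"turn":[0,0,0],"gripper":-1},{"xyz":[0.12,0,0],"turn":[0,0,0],"gripper":-1},{"xyz":[0.12,0,0],"turn":[0,0,0],"gripper":-1},{"xyz":[0.07,0,0],"turn":[0,0,0],"gripper":-1},{"xyz":[0.02,0,0],"turn":[0,0,0],"gripper":-1}])

```text
time_s: 13.63
position: [0.5542, -0.1118, 0.0671]
tool_rot: [[0.989, 0.146, -0.007], [0.146, -0.989, -0.0], [-0.007, -0.001, -1.0]]
ft_force: [-13.1, -4.7, 1.1]
grip_width: 0.0178
```

Request:
step_arm(steps=[{"xyz":[-0.2,0,0],"turn":[0,0,0],"gripper":-1},{"xyz":[-0.35,0,0],"turn":[0,0,0],"gripper":-1},{"xyz":[-0.4,0,0],"turn":[0,0,0],"gripper":-1},{"xyz":[0,0,0],"turn":[0,0,0],"gripper":-1},{"xyz":[0,0,0],"turn":[0,0,0],"gripper":-1}])

```text
time_s: 14.05
position: [0.5186, -0.1173, 0.0679]
tool_rot: [[0.99, 0.144, 0.001], [0.144, -0.99, -0.0], [0.001, 0.0, -1.0]]
ft_force: [0.2, -0.3, -2.6]
grip_width: 0.0179
```

```bash
python3 prof.py e | awk 'NR==1||$1>-145&&$1<-100'
python3 - <<'E'
from prof import *
# sub-mm compare of wedge region between pictures c and e
a=cv2.imread('pics/sc.png').astype(int); b=cv2.imread('pics/se.png').astype(int)
print(np.abs(a-b)[213:222,233:243].max(2))
E
```

```text
[ 0.51909545 -0.11736856  0.06795423] 14.1 [-0.45460305 -0.28011771 -2.15700252]
-143 [36 49 72] [126 165 197]
-140 [33 46 69] [139 182 211]
-137 [33 46 69] [138 182 211]
-134 [33 46 69] [136 179 207]
-131 [33 46 69] [125 166 191]
-128 [33 46 69] [103 137 160]
-125 [32 45 69] [ 68  92 113]
-122 [32 44 69] [42 58 79]
-119 [31 44 70] [33 46 67]
-116 [32 45 69] [30 43 65]
-113 [32 45 69] [29 42 64]
-110 [33 46 70] [30 42 65]
-107 [33 47 70] [30 42 64]
-104 [33 46 70] [30 42 65]
-101 [33 46 70] [31 43 65]
[[23  2  3  1  1  1  2  2  1  1]
 [18  1  1  1  1  1  1  0  1  1]
 [12  1  1  1  1  1  0  0  1  0]
 [ 4  1  1  2  1  1  2  1  1  1]
 [ 1  1  1  1  2  1  1  2  1  2]
 [ 1  1  2  2  1  1  1  0  1  1]
 [ 2  1  1  1  2  3  1  1  1  1]
 [ 1  1  2  3  1  1  2 10  5  1]
 [ 1  0  3  1  2  1  2  8  2  2]]
```

Request:
step_arm(steps=[{"xyz":[-0.143,0.74,0],"turn":[0,0,0],"gripper":-1},{"xyz":[-0.143,0.74,0],"turn":[0,0,0],"gripper":-1},{"xyz":[-0.143,0.74,0],"turn":[0,0,0],"gripper":-1},{"xyz":[-0.143,0.74,0],"turn":[0,0,0],"gripper":-1},{"xyz":[-0.143,0.74,0],"turn":[0,0,0],"gripper":-1},{"xyz":[-0.143,0.74,0],"turn":[0,0,0],"gripper":-1},{"xyz":[0,0,0],"turn":[0,0,0],"gripper":-1},{"xyz":[0,0,0.3],"turn":[0,0,0],"gripper":-1},{"xyz":[0,0,0.3],"turn":[0,0,0],"gripper":-1},{"xyz":[0,0,0.2],"turn":[0,0,0],"gripper":-1},{"xyz":[0,0,0.1],"turn":[0,0,0],"gripper":-1},{"xyz":[0,0,0.1],"turn":[0,0,0],"gripper":-1},{"xyz":[0,0,0],"turn":[0,0,0],"gripper":-1}])

```text
time_s: 15.18
position: [0.51, -0.2977, 0.0272]
tool_rot: [[0.99, 0.144, -0.0], [0.144, -0.99, 0.0], [-0.0, -0.0, -1.0]]
ft_force: [-0.3, 1.0, -2.6]
grip_width: 0.018
```

Request:
step_arm(steps=[{"xyz":[0,0,0.025],"turn":[0,0,0],"gripper":-1},{"xyz":[0,0,0],"turn":[0,0,0],"gripper":-1}])

```text
time_s: 15.35
position: [0.5101, -0.298, 0.0271]
tool_rot: [[0.99, 0.144, 0.001], [0.144, -0.99, -0.001], [0.001, 0.001, -1.0]]
ft_force: [0.0, 0.2, -2.7]
grip_width: 0.0178
```

Request:
step_arm(steps=[{"xyz":[0,0,0.03],"turn":[0,0,0],"gripper":-1},{"xyz":[0,0,0],"turn":[0,0,0],"gripper":-1},{"xyz":[0,0,0],"turn":[0,0,0],"gripper":-1}])

```text
time_s: 15.6
position: [0.51, -0.298, 0.0258]
tool_rot: [[0.99, 0.144, 0.001], [0.144, -0.99, -0.0], [0.001, 0.0, -1.0]]
ft_force: [0.5, 0.7, -1.2]
grip_width: 0.0175
```

Request:
step_arm(steps=[{"xyz":[0,0,0.02],"turn":[0,0,0],"gripper":-1},{"xyz":[0,0,0],"turn":[0,0,0],"gripper":-1},{"xyz":[0,0,0],"turn":[0,0,0],"gripper":-1}])

```text
time_s: 15.85
position: [0.51, -0.298, 0.0257]
tool_rot: [[0.99, 0.144, 0.001], [0.144, -0.99, -0.001], [0.001, 0.001, -1.0]]
ft_force: [-1.2, 1.6, 6.5]
grip_width: 0.0175
```

Request:
step_arm(steps=[{"xyz":[0,0,0],"turn":[0,0,0],"gripper":-0.2},{"xyz":[0,0,0],"turn":[0,0,0],"gripper":0},{"xyz":[0,0,0],"turn":[0,0,0],"gripper":0.3},{"xyz":[0,0,0],"turn":[0,0,0],"gripper":0.6},{"xyz":[0,0,0],"turn":[0,0,0],"gripper":0.6},{"xyz":[0,0,0],"turn":[0,0,0],"gripper":0.6},{"xyz":[0,0,-0.3],"turn":[0,0,0],"gripper":0.6},{"xyz":[0,0,-0.6],"turn":[0,0,0],"gripper":0.6},{"xyz":[0,0,-0.9],"turn":[0,0,0],"gripper":0.6},{"xyz":[0,0,-0.9],"turn":[0,0,0],"gripper":0.6},{"xyz":[0,0,-0.9],"turn":[0,0,0],"gripper":0.6},{"xyz":[-0.7,0,-0.7],"turn":[0,0,0],"gripper":0.6},{"xyz":[-0.7,0,-0.7],"turn":[0,0,0],"gripper":0.6},{"xyz":[-0.7,0,0],"turn":[0,0,0],"gripper":0.6},{"xyz":[-0.7,0,0],"turn":[0,0,0],"gripper":0.6},{"xyz":[0,0,0],"turn":[0,0,0],"gripper":0.6},{"xyz":[0,0,0],"turn":[0,0,0],"gripper":0.6}])

```text
time_s: 17.27
position: [0.3983, -0.3143, 0.2251]
tool_rot: [[0.99, 0.142, 0.0], [0.142, -0.99, -0.0], [0.0, 0.0, -1.0]]
ft_force: [0.1, -0.0, 0.4]
grip_width: 0.0682
```

Run:
```python
from h import *
from prof import prof
snap('scene','sf'); xs,a=prof('se'); _,b=prof('sf'); print(np.abs(a-b).max(1)[14:].round())
cv2.imwrite('pics/final.png',cv2.resize(cv2.imread('pics/sf.png'),(800,600),interpolation=cv2.INTER_CUBIC)); o=env.observe(); print(o['position'],o['ft_force'],o['grip_width'],o['time_s'])
```

```text
[4. 3. 2. 2. 2. 2. 2. 2. 3. 2. 2. 1. 1. 2. 3. 4. 4.]
[ 0.39907412 -0.31419088  0.2248952 ] [ 0.10718677  0.24961575 -0.81111701] 0.06808769756021849 17.3167
```

View pics/final.png

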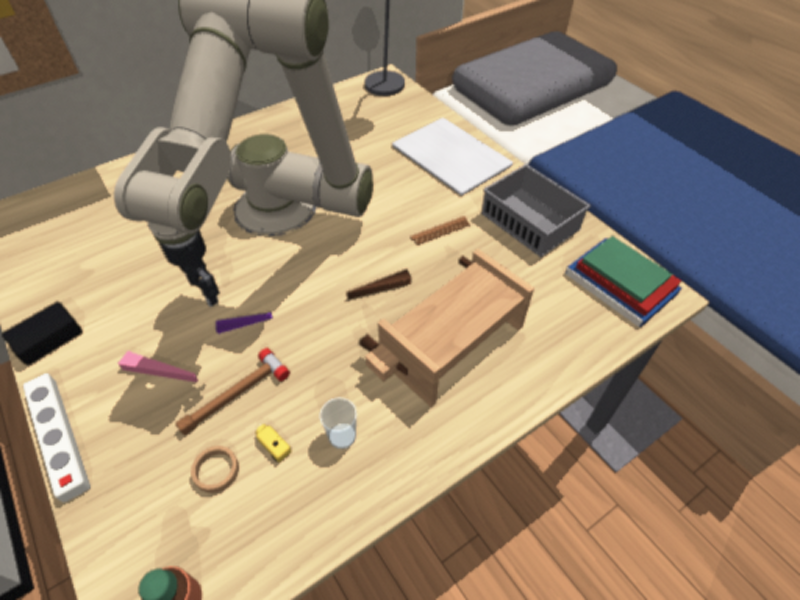

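```bash
python3 -c "
from rig import order
print(order.close_job())"
```

```text
the job is handed in; nothing more can be done
None
```

The wedge is driven home and tight, and the hammer lies flat on the free desk close to where it started. I handed the job in at about 17 s of the 58 s allowed.

- **Tapping:** I used ten light, separate taps, with the hammer drawn clear (about 16 mm or more) between them. The first slid the wedge in freely by about 8 mm. The next ones drew the board in at about 4–6 N, and then the wedge went stiff.
- **Tightness:** The last three taps rose to about 14–15 N and all ended at the same place, within noise. Pictures before and after the last two showed no movement of the wedge. It travelled about 24 mm in all, and its thick end stands about 38 mm in front of the side board. The highest force I read was 15 N. Force was read only at the end of each move, so the value in between was not seen.
- **Final picture:** The hammer lies flat and released, the gripper is clear, and the other things look to be where they were. The wedge had not moved since the last tap.
- **Not checked directly:** I did not measure the side board's gap. That it is drawn up follows only from the wedge's stiff stop.
- **Disagreement:** The two cameras differed by a few millimetres on heights, so I lowered the striking height by 3 mm as a compromise.

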